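# Drag a parts tote out from under the instrument shelf with a hook

## Task

The blue parts tote has been pushed deep under the wire instrument shelf. Take the orange-handled drag hook from the dark mat, catch the tote's front lip from inside with it and drag the tote straight out along the bench until its whole front compartment is clear of the shelf, with at least half of the tote still under the shelf, sitting square to it; then lay the hook back on the mat. Move the tote with the hook only, never with the gripper, keep it flat with its parts inside, and leave the grey tote and the other things on the mat where they are.

Things in the scene. Friction and masses are not known exactly. Their poses are not given: they have to be found in the camera images.
- hook: Drag hook, 180 g, standing level. Orange handle 110 long x 26 wide x 34 mm high; a flat steel bar (20 wide, 28 to 32 mm above the handle's underside) runs forward from it to a downturned blade 30 wide, 4 thick, its lower edge level with the handle's underside. Origin: centre of the handle's underside; x to the blade (mid-thickness x = +206 mm), y across, z up. Grasp the 26 mm width from above.
- hook_tip (a point): Middle of the lower edge of the hook's blade (206, 0, 0 mm in the hook's frame, same axes). At the start the blade points roughly towards the shelf. Everything between handle and blade lies above 28 mm, so the bar passes over the tote's lip while the blade hangs inside.
- tote_blue: Blue open parts tote, 240 long (x) x 120 wide x 70 mm high, about 0.6 kg with parts, loose on the bench. Origin: centre of its underside; x from front (the shelf's open side) to back. Lip's front face x = -120, front wall's inner face x = -113 mm; 54 mm high divider at x = -40 mm behind the front compartment, whose first 25 mm behind the front wall hold nothing.
- tote_blue_lip (a point): Top front edge of the blue tote's front lip, in the middle of its width: x = -120, y = 0, z = 70 mm in the tote's frame, and the tote's axes.
- tote_grey: Grey tote of the same shape and size in the other lane under the shelf (about 40 mm between the two); the two may be either way round. To be left alone.
- shelf: Fixed steel wire shelf, 380 deep (x) x 350 mm wide (y), on 14 mm corner posts, open all round; deck underside 160, top 168 mm above the bench, a 100 mm high function generator on its rear half. The totes stand on the bench under the deck. Origin: centre of its footprint at bench height; x from the front edge (x = -190 mm) to the back; the front faces the robot's right.
- shelf_front (a point): Middle of the shelf's front edge, at bench height (x = -190 mm in the shelf's frame, and the shelf's axes). Something is clear of the shelf when it lies at negative x here.
- mat: Dark blue-grey work mat fixed on the bench, 420 (x) x 340 (y) x 2 mm. Origin: centre of its underside.
- transformer: Small transformer, 40 x 36 x 37 mm, 120 g, loose in the blue tote's front compartment. Origin: centre of its underside.
- spool: Red wire spool, diameter 48, height 34 mm, 100 g, loose in the blue tote's rear compartment. Origin: centre of its underside.
- screwdriver: Red-handled screwdriver, 170 mm long, lying on the mat beyond the hook. Bystander.
- multimeter: Orange handheld multimeter, 150 x 76 x 47 mm, on the far right of the mat. Bystander.
- tin: Round screw tin with a green lid, diameter 68, height 28 mm, on the far left of the mat. Bystander.
Mind the look-alikes: they are no part of the job. Leave any pink look-alike of the transformer alone. There is more than one size of the spool; the job needs the smaller.

How it is judged:
On the way, in this order (a step that is already met when the one before it is completed fails the run):
1. the held hook's blade is down behind the blue tote's front lip, inside the tote (x of hook_tip in the frame of tote_blue between -0.119 and -0.055 m and y of hook_tip in the frame of tote_blue between -0.055 and 0.055 m and z of hook_tip in the frame of tote_blue below 0.064 m and contact force between the fingers and hook above 1 N), for 0.1 s.
2. with the held hook still behind the lip, the blue tote has come out at least 75 mm in front of the shelf (all of step 1 and x of tote_blue_lip in the frame of shelf_front below -0.075 m), for 0.1 s.
At the end, for the whole second after the job is handed in: The blue tote stands flat and still on the bench with its front lip 75 to 125 mm in front of the shelf's front edge, square to the shelf within about 10 degrees, transformer and spool still in their compartments, and the hook lies still with its handle on the mat (x of tote_blue_lip in the frame of shelf_front between -0.125 and -0.075 m and angle between the x axis of tote_blue and the x axis of shelf, either way round below 0.18 rad and angle between tote_blue's own z axis and vertical below 0.05 rad and height (world z) of tote_blue below 0.006 m and linear speed of each of tote_blue, hook below 0.02 m/s and x of hook in the frame of mat between -0.16 and 0.16 m and y of hook in the frame of mat between -0.17 and 0.17 m and height (world z) of hook below 0.03 m and x of transformer in the frame of tote_blue between -0.113 and -0.03 m and y of transformer in the frame of tote_blue between -0.06 and 0.06 m and z of each of transformer, spool in the frame of tote_blue below 0.06 m and x of spool in the frame of tote_blue between -0.045 and 0.115 m and y of spool in the frame of tote_blue between -0.06 and 0.06 m); the robot touches nothing.
It fails at once if the gripper touches the blue tote (contact force between the fingers and tote_blue above 1 N).
It fails at once if the blue tote is tipped or lifted (angle between tote_blue's own z axis and vertical above 0.2 rad or height (world z) of tote_blue above 0.02 m).
It fails at once if the grey tote is moved more than 20 mm (distance of tote_grey from where it was at the start of the episode above 0.02 m).
It fails at once if the screwdriver, multimeter or tin is moved more than 30 mm (distance of any of screwdriver, multimeter, tin from where it was at the start of the episode above 0.03 m).
It also fails if it takes over 54 s, if anything falls off the work surface, if the arm or the gripper's body presses on something with over 40 N, if the wrist force passes 120 N, or if a joint passes its speed limit or range.

## Robot

A 6-joint arm with a two-finger parallel gripper is mounted at the origin on the work surface. World frame = base frame: x ahead of the robot, y to its left, z up, the work surface at z = 0. Lengths are in m, angles in rad, forces in N, time in s.
With the tool pointing down it reaches from about 0.35 to 0.775 m from the base axis. Payload 7.3 kg.
Tool frame: the origin (TCP) lies on the centre line of the jaws, within the pads' length; the fingertips stand 25 mm ahead of it and the grasp point (between the pads) lies 6 mm ahead of it; z points along the fingers, y is the line along which they close (so a half turn about z gives the same grasp; the last joint's range is limited). The gripper opens to 92 mm and grips with 3 to 60 N. Pads are 19 mm wide; open, the fingers measure 130 mm over their backs; the gripper's body (75 mm by 190 mm) begins 47 mm behind the grasp point.
Start: joints at [1.096, 0.342, 1.524, -0, 1.275, -0.146], TCP at [0.17, 0.497, 0.252] pointing down, gripper open.
Joint ranges: [-2.53, 2.53], [-0.77, 2.02], [0.04, 2.7], [-1, 4.14], [0.28, 2.66], [-3.11, 3.11]. Speed limits (rad/s): [2.57, 2.57, 3.14, 3.14, 3.14, 3.14].

## Interface

Orientations are given as [roll, pitch, yaw] about the fixed x, y, z axes, in that order (R = Rz(yaw) Ry(pitch) Rx(roll)).
In Python, from cell import status, read_camera, camera_info, ticket, models gives the robot as it stands.
- The arm moves only by the tool send_rows, never from a script. Its argument "plan" is a list of rows, each an object with "offset": the shift along the tool's x, y, z in mm, a list of three; "yaw": the turn about the tool's z in rad. In form: [{"offset": [dx, dy, dz], "yaw": yaw}, ...]. A call has 1 to 20 rows; each row shifts and turns the commanded pose from where the row before left it, along the tool's axes as they then stand; what a row does not reach is not made up. A row lasts 1/10 s, in which the tool goes at most 50 mm and 8.59 degrees, less where a joint would pass 70% of its speed; a pose out of reach is approached as far as the arm can. A call is refused whole if a number of a shift passes 50 or a number of a turn 0.15, either way. A call with a gripper value outside its range is refused whole. "hand" is the closure, from 0 (fully open) to 1 (shut), set as the call begins (left out, the last holds). The fingers move at their own pace and stop on an object; "squeeze" is the grip in N (left out, the last holds). Time passes only in rows, so rows that do not move let the fingers close. It gives the time, the measured TCP pose, the force, the opening and the grip force at its end, in the units of the state.
- status.observe(): the state, without advancing time (a new reading comes with each control period).
- read_camera(name): name is "scene" or "top" or "wrist"; returns the picture (400x640x3 uint8, red, green, blue); there is no depth.
- camera_info(name): a dict with "vfov" (degrees; the focal length in pixels is half the picture's height over the tangent of half this angle, whatever the lens; pixels are square), "cx", "cy" (the principal point, pixels), "origin" and "attitude" of the camera in the world. Camera axes: x right, y down, z forward; pixel columns grow to the right and rows downward; lengths in m; the calibration is good to about 2 mm. A picture is of the moment at which its call begins: read the wrist's pose just before it. camera_info takes no time and is no camera call; for the wrist camera it gives the pose at the moment of the call.
- ticket.hand_in(): hands the job in; it is judged then, once.
Trained networks look in the newest picture that a camera, given by its name, has taken for a name from the list of things; names that differ only in an ending like _2 or _b are one class to them, and where a whole thing is asked for, a point or a joint stands for the part that bears it (a point fixed in the world has none). Each returns a list of dicts, best first, with "conf" (0 to 1); they miss things now and then, are a little off and sometimes report something else, mostly with a low value. They report only what shows in the picture. A call takes as long as a camera call. They do not tell look-alikes from the thing itself.
- models.regions_of(camera, label): "mask" (400x640 bool, what is visible of it) and "extent" ([left, top, right, bottom] in pixels, round what is visible of it).
The state is a dict: "time": time; "qpos": joint angles; "qvel": joint speeds; "joint_efforts": joint torques, N m; "tool_pos": TCP position; "tool_rot": TCP orientation; "contact_force": force on the tool from outside, world axes, zero at the start; "torque": the same for the moment, N m; "opening": finger opening in m; "grip_force": force on a finger pad.
Only numpy, scipy, OpenCV 4.12 (cv2) and the standard library are available. Lean on these libraries where they do the work, as an engineer would, in place of code of your own. Each camera call takes 0.05 s, during which the arm holds its last target. There are 200 camera calls.

## Working session

There is one attempt and no reset: what is moved stays moved. The work goes in short steps, Python scripts to look and compute and a tool call to move; the robot and the scene stay as the last step left them, time stands still between calls to the robot, and variables do not carry over. Pictures are saved under pics/ and viewed, at most 10 in all, crops included, and the job is handed in when it is done.

Besides the shell and the picture viewer there is one more tool, called after "Call:" by a JSON object that holds its "api" and its "payload". send_rows: Moves the arm, as the interface text tells. Its arguments: {"type":"object","properties":{"plan":{"type":"array"},"hand":{"type":"number"},"squeeze":{"type":"number"}},"required":["plan"]}

```bash
mkdir -p pics
cat > h.py <<'E'
import numpy as np, cv2
from scipy.spatial.transform import Rotation as R
from cell import status, read_camera, camera_info, ticket, models
def rot(a):
    a=np.array(a,float)
    return a if a.shape==(3,3) else (R.from_euler('xyz',a).as_matrix() if a.size==3 else R.from_quat(a).as_matrix())
def cam(n):
    i=camera_info(n); f=200/np.tan(np.radians(i['vfov'])/2)
    return f,i['cx'],i['cy'],np.array(i['origin']),rot(i['attitude'])
def px2w(n,uv,z):
    f,cx,cy,o,A=cam(n); uv=np.atleast_2d(uv).astype(float)
    d=np.c_[(uv[:,0]-cx)/f,(uv[:,1]-cy)/f,np.ones(len(uv))]@A.T
    return o+d*((z-o[2])/d[:,2])[:,None]
def w2px(n,p):
    f,cx,cy,o,A=cam(n); q=(np.atleast_2d(p)-o)@A
    return np.c_[q[:,0]/q[:,2]*f+cx,q[:,1]/q[:,2]*f+cy]
def save(n,fn):
    im=read_camera(n); cv2.imwrite('pics/'+fn,im[:,:,::-1]); return im
E
python3 - <<'E'
from h import *
a=save('scene','s0.png');b=save('top','t0.png')
for n in('scene','top'):print(n,camera_info(n))
print(status.observe())
for l in ['hook','tote_blue','tote_grey','shelf','mat','screwdriver','multimeter','tin','transformer','spool']:
  for n in ('top','scene'):
    print(l,n,[(round(r['conf'],2),list(np.round(r['extent']))) for r in models.regions_of(n,l)][:3])
E
```

```text
scene {'vfov': 44.06474259866917, 'cx': 318.3777520676696, 'cy': 200.40702590436538, 'origin': array([ 0.95578459, -0.18538262,  1.45456882]), 'attitude': array([-2.78298419, -0.01059751,  1.07716955])}
top {'vfov': 51.0044475394141, 'cx': 326.9673110509196, 'cy': 199.00741023450524, 'origin': array([0.28419224, 0.06690316, 1.09627861]), 'attitude': array([-2.96002121,  0.01144938, -1.54520498])}
{'time': 0.1, 'qpos': array([ 1.09599626e+00,  3.42693206e-01,  1.52488145e+00, -1.21583650e-05,
        1.27540456e+00, -1.45985364e-01]), 'qvel': array([-0.00054296, -0.00025278, -0.00063715,  0.00130867, -0.0017267 ,
       -0.00070418]), 'joint_efforts': array([ 1.96139110e-03, -4.31996369e+01, -2.44693959e+01,  7.19117350e-02,
        5.26217488e-02, -1.18947896e-04]), 'tool_pos': array([0.16936443, 0.49660143, 0.25110757]), 'tool_rot': array([-3.14021915e+00, -1.90196658e-04,  2.81278137e+00]), 'contact_force': array([ 0.44429866,  0.1657612 , -0.17528515]), 'torque': array([ 0.02198703,  0.03773956, -0.00661916]), 'grip_force': 0.0, 'opening': 0.091889097822109}
hook top [(0.95, [np.f
[... 1614 characters left out ...]
(417.0), np.float64(138.0)])]
tin scene [(0.82, [np.float64(277.0), np.float64(280.0), np.float64(298.0), np.float64(306.0)])]
transformer top [(0.65, [np.float64(217.0), np.float64(259.0), np.float64(238.0), np.float64(277.0)]), (0.29, [np.float64(162.0), np.float64(182.0), np.float64(266.0), np.float64(232.0)])]
transformer scene [(0.39, [np.float64(352.0), np.float64(116.0), np.float64(364.0), np.float64(128.0)])]
spool top [(0.54, [np.float64(200.0), np.float64(196.0), np.float64(215.0), np.float64(215.0)])]
spool scene [(0.91, [np.float64(378.0), np.float64(87.0), np.float64(395.0), np.float64(105.0)]), (0.7, [np.float64(393.0), np.float64(140.0), np.float64(409.0), np.float64(158.0)])]
```

View pics/t0.png

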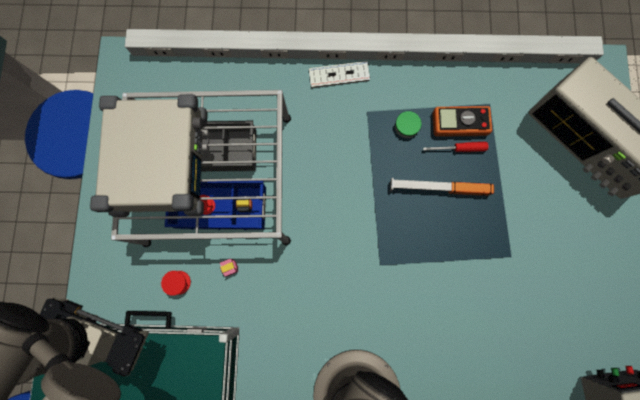

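View pics/s0.png

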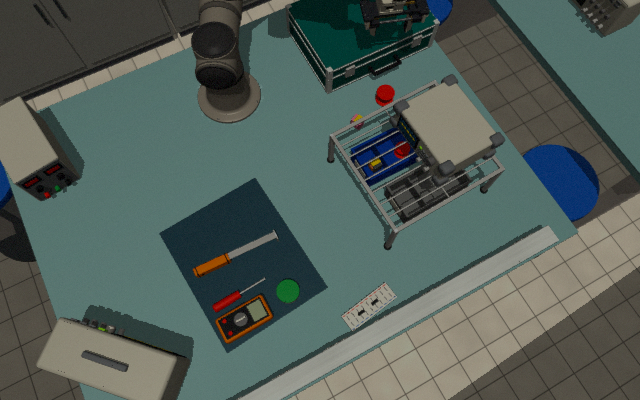

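Top view: the hook has its orange handle at (473,188) and blade at (393,184). The orange multimeter (462,121) and red screwdriver (470,147) could be mistaken for it. The blue tote is at (217,205) with its lip near (265,205), and the grey tote is at (230,145). The decoys are the pink transformer (229,268) and the large spool (175,284). I choose the thing at (473,188) with the steel bar.

Run:
```python
from h import *
im=save('top','t1.png'); c=im[80:290,90:510]; cv2.imwrite('pics/t1c.png',cv2.resize(c[:,:,::-1],(798,399),interpolation=cv2.INTER_CUBIC))
hsv=cv2.cvtColor(im,cv2.COLOR_RGB2HSV)
m=cv2.inRange(hsv,(5,140,120),(22,255,255)); m[:165]=0;m[215:]=0;m[:,:430]=0
ys,xs=np.nonzero(m); print('orange',len(xs),xs.min(),xs.max(),ys.min(),ys.max())
r=cv2.minAreaRect(np.c_[xs,ys].astype(np.float32)); print(r)
P=px2w('top',cv2.boxPoints(r),0.034);print(P.round(4),'c',P.mean(0))
k=models.regions_of('top','hook')[0]['mask']; ys,xs=np.nonzero(k)
r=cv2.minAreaRect(np.c_[xs,ys].astype(np.float32)); B=px2w('top',cv2.boxPoints(r),0.034);print('hook',r,B.round(4))
for n,u in(('top',[[391,184.5]]),):print('blade',px2w(n,u,0.034))
b=models.regions_of('top','tote_blue')[0]['mask']; ys,xs=np.nonzero(b); r=cv2.minAreaRect(np.c_[xs,ys].astype(np.float32));print('tote',r,px2w('top',cv2.boxPoints(r),.07).round(4))
print('shelf front edge',px2w('top',[[283,92],[283,240]],.168).round(4))
s=models.regions_of('top','mat')[0]['mask']; ys,xs=np.nonzero(s); r=cv2.minAreaRect(np.c_[xs,ys].astype(np.float32));print('mat',px2w('top',cv2.boxPoints(r),.002).round(4))
```

```text
orange 389 452 493 182 192
((472.4825439453125, 187.34915161132812), (41.448219299316406, 9.538084983825684), 2.862405300140381)
[[ 0.5072 -0.2363  0.034 ]
 [ 0.5324 -0.2382  0.034 ]
 [ 0.5293 -0.3445  0.034 ]
 [ 0.5042 -0.3422  0.034 ]] c [ 0.51825796 -0.29030637  0.034     ]
hook ((441.44281005859375, 187.37261962890625), (103.41026306152344, 12.697314262390137), 2.38594388961792) [[ 0.5022 -0.0768  0.034 ]
 [ 0.5358 -0.0782  0.034 ]
 [ 0.5305 -0.3445  0.034 ]
 [ 0.4971 -0.3416  0.034 ]]
blade [[ 0.52091023 -0.08065318  0.034     ]]
tote ((214.5, 205.0), (48.0, 101.0), 90.0) [[0.5087 0.4953 0.07  ]
 [0.5146 0.2403 0.07  ]
 [0.3937 0.234  0.07  ]
 [0.3876 0.4836 0.07  ]]
shelf front edge [[0.7091 0.1924 0.168 ]
 [0.3598 0.1769 0.168 ]]
mat [[ 0.7315 -0.0169  0.002 ]
 [ 0.7706 -0.3788  0.002 ]
 [ 0.3441 -0.3914  0.002 ]
 [ 0.308  -0.0537  0.002 ]]
```

View pics/t1c.png

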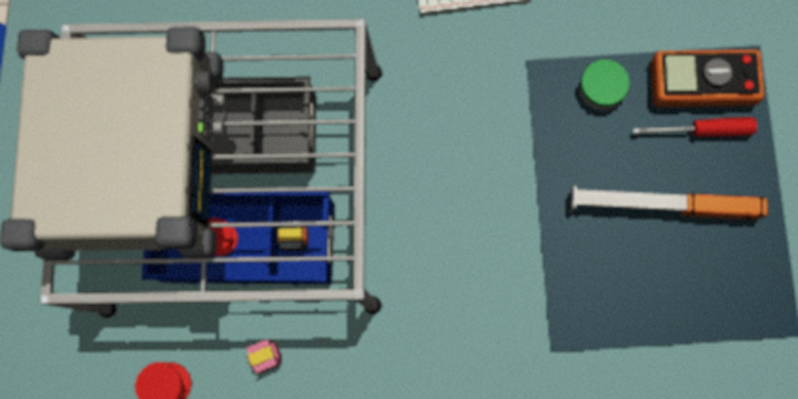

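Crop: the orange handle at (727,205) with the steel bar and T-shaped blade at (575,200) is the hook. The multimeter and screwdriver are clearly separate from it. Now moving over to it.

Call:
{"api": "send_rows", "payload": {"plan": [{"offset": [0, 0, -5], "yaw": 0.14}, {"offset": [0, 0, -5], "yaw": 0.14}, {"offset": [0, 0, -5], "yaw": 0.14}, {"offset": [0, 0, -5], "yaw": 0.14}, {"offset": [0, 0, -5], "yaw": 0.14}, {"offset": [0, 0, -5], "yaw": 0.14}, {"offset": [0, 0, -5], "yaw": 0.14}, {"offset": [0, 0, -5], "yaw": 0.14}, {"offset": [0, 0, -5], "yaw": 0.14}, {"offset": [-34, 26, 0], "yaw": 0}, {"offset": [-34, 26, 0], "yaw": 0}, {"offset": [-34, 26, 0], "yaw": 0}, {"offset": [-34, 26, 0], "yaw": 0}, {"offset": [-34, 26, 0], "yaw": 0}, {"offset": [-34, 26, 0], "yaw": 0}, {"offset": [-34, 26, 0], "yaw": 0}, {"offset": [-34, 26, 0], "yaw": 0}, {"offset": [-34, 26, 0], "yaw": 0}, {"offset": [-34, 26, 0], "yaw": 0}], "hand": 0.3, "squeeze": 40}}

```text
time: 3.2
tool_pos: [0.4241, 0.1507, 0.297]
tool_rot: [3.141, -0.0, 1.553]
contact_force: [1.1, 0.5, -0.1]
opening: 0.0645
grip_force: 0.0
```

Call:
{"api": "send_rows", "payload": {"plan": [{"offset": [-36.5, 8.5, 12], "yaw": 0}, {"offset": [-36.5, 8.5, 12], "yaw": 0}, {"offset": [-36.5, 8.5, 12], "yaw": 0}, {"offset": [-36.5, 8.5, 12], "yaw": 0}, {"offset": [-36.5, 8.5, 12], "yaw": 0}, {"offset": [-36.5, 8.5, 12], "yaw": 0}, {"offset": [-36.5, 8.5, 12], "yaw": 0}, {"offset": [-36.5, 8.5, 12], "yaw": 0}, {"offset": [-36.5, 8.5, 12], "yaw": 0}, {"offset": [-36.5, 8.5, 12], "yaw": 0}, {"offset": [-36.5, 8.5, 12], "yaw": 0}, {"offset": [-36.5, 8.5, 12], "yaw": 0}, {"offset": [0, 0, 0], "yaw": 0}, {"offset": [0, 0, 0], "yaw": 0}]}}

```text
time: 4.6
tool_pos: [0.517, -0.2877, 0.152]
tool_rot: [-3.14, -0.001, 1.551]
contact_force: [-0.4, 0.6, 0.1]
opening: 0.0643
grip_force: 0.0
```

Run:
```python
from h import *
s=status.observe();print(s['tool_pos'],s['tool_rot'])
im=save('wrist','w0.png');hsv=cv2.cvtColor(im,cv2.COLOR_RGB2HSV)
m=cv2.inRange(hsv,(5,140,100),(22,255,255))
n,l,st,c=cv2.connectedComponentsWithStats(m)
for i in range(1,n):
  if st[i,4]<800: continue
  ys,xs=np.nonzero(l==i); P=px2w('wrist',np.c_[xs,ys],.036)
  r=cv2.minAreaRect((P[:,:2]*1000).astype(np.float32)); print(st[i],r)
  q=px2w('wrist',[[xs.mean(),ys.mean()]],.036);print(q)
```

```text
[ 0.51702697 -0.28772595  0.15197318] [-3.14044931e+00 -1.25681577e-03  1.55131376e+00]
[ 490   75  136  163 6488] ((693.5828857421875, -256.3432312011719), (87.14569854736328, 120.89617156982422), 1.79917311668396)
[[ 0.67377462 -0.24307879  0.036     ]]
[ 305  147   34  121 3816] ((516.7363891601562, -291.8659973144531), (98.60092163085938, 25.423046112060547), 88.27774810791016)
[[ 0.51650859 -0.28837887  0.036     ]]
```

View pics/w0.png

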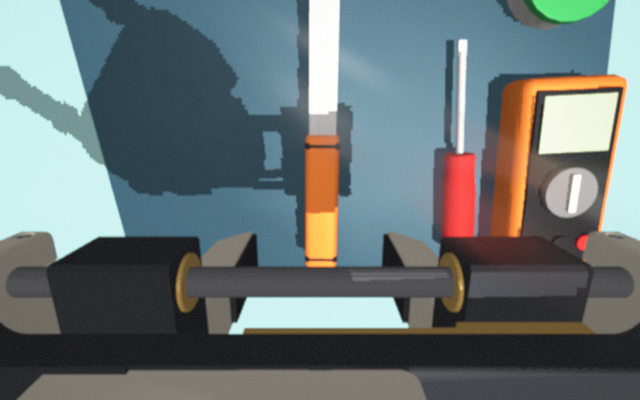

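Wrist view: the handle is centred between the open fingers, from (321,137) to (321,268). The screwdriver (458,190) is outside the right finger. Descending and gripping.

Call:
{"api": "send_rows", "payload": {"plan": [{"offset": [-2, 0, 20], "yaw": 0.01}, {"offset": [0, 0, 20], "yaw": 0}, {"offset": [0, 0, 20], "yaw": 0}, {"offset": [0, 0, 20], "yaw": 0}, {"offset": [0, 0, 20], "yaw": 0}, {"offset": [0, 0, 10], "yaw": 0}, {"offset": [0, 0, 8], "yaw": 0}, {"offset": [0, 0, 0], "yaw": 0}, {"offset": [0, 0, 0], "yaw": 0}]}}

```text
time: 5.55
tool_pos: [0.5179, -0.2895, 0.0355]
tool_rot: [3.141, 0.001, 1.543]
contact_force: [0.3, 0.0, -0.2]
opening: 0.0644
grip_force: 0.0
```

Call:
{"api": "send_rows", "payload": {"plan": [{"offset": [0, 0, 0], "yaw": 0}, {"offset": [0, 0, 0], "yaw": 0}, {"offset": [0, 0, 0], "yaw": 0}, {"offset": [0, 0, 0], "yaw": 0}, {"offset": [0, 0, 0], "yaw": 0}, {"offset": [0, 0, 0], "yaw": 0}, {"offset": [0, 0, 0], "yaw": 0}, {"offset": [0, 0, 0], "yaw": 0}], "hand": 1, "squeeze": 45}}

```text
time: 6.35
tool_pos: [0.5175, -0.2895, 0.0348]
tool_rot: [3.141, 0.0, 1.543]
contact_force: [-0.4, -0.6, 0.1]
opening: 0.0255
grip_force: 45.0
```

Call:
{"api": "send_rows", "payload": {"plan": [{"offset": [0, 0, -10], "yaw": 0}, {"offset": [0, 0, -20], "yaw": 0}, {"offset": [0, 0, -20], "yaw": 0}, {"offset": [0, 0, -20], "yaw": 0}, {"offset": [0, 0, -18], "yaw": 0}, {"offset": [20, -6, 0], "yaw": 0}, {"offset": [26, -8, 0], "yaw": 0}, {"offset": [26, -8, 0], "yaw": 0}, {"offset": [26, -8, 0], "yaw": 0}, {"offset": [26, -8, 0], "yaw": 0}, {"offset": [26, -8, 0], "yaw": 0}, {"offset": [26, -7, 0], "yaw": 0}, {"offset": [20, -5, 0], "yaw": 0}, {"offset": [12, -3, 0], "yaw": -0.04}, {"offset": [0, 0, 0], "yaw": -0.04}, {"offset": [0, 0, 0], "yaw": 0}, {"offset": [0, 0, 0], "yaw": 0}]}}

```text
time: 8.05
tool_pos: [0.4625, -0.0802, 0.1229]
tool_rot: [3.141, 0.0, 1.622]
contact_force: [0.6, 0.5, -1.7]
opening: 0.0257
grip_force: 45.0
```

Run:
```python
from h import *
s=status.observe();print(s['tool_pos'],s['tool_rot'],s['grip_force'])
a=save('top','t2.png');b=save('scene','s2.png')
A=cv2.resize(a[160:250,150:420,::-1],None,fx=2.9,fy=2.9,interpolation=cv2.INTER_CUBIC)
B=cv2.resize(b[90:260,170:440,::-1],None,fx=1.95,fy=1.95,interpolation=cv2.INTER_CUBIC)
W=max(A.shape[1],B.shape[1]);o=np.zeros((A.shape[0]+B.shape[0],W,3),np.uint8);o[:A.shape[0],:A.shape[1]]=A;o[A.shape[0]:,:B.shape[1]]=B
cv2.imwrite('pics/c2.png',o);print(o.shape)
hook=s['tool_pos']; y=s['tool_rot'][2]; u=np.array([np.cos(y),np.sin(y),0])
tip=hook+.206*u; tip[2]=hook[2]-.0325+.032; print('pred tip',tip,w2px('top',tip),w2px('scene',tip))
for n in('top','scene'):
  for l in('tote_blue','hook'):
    for r in models.regions_of(n,l)[:2]:
      print(n,l,round(r['conf'],2),np.round(r['extent']))
```

```text
[ 0.46250433 -0.08020936  0.12291822] [3.14113632e+00 2.17142542e-04 1.62235603e+00] 44.991554617881775
(593, 783, 3)
pred tip [0.45188774 0.12551688 0.12241822] [[308.67365621 203.07569066]] [[325.47864435 171.26531796]]
top tote_blue 0.88 [164. 183. 268. 234.]
scene tote_blue 0.63 [350. 123. 414. 190.]
scene hook 0.67 [246. 174. 326. 221.]
```

View pics/c2.png

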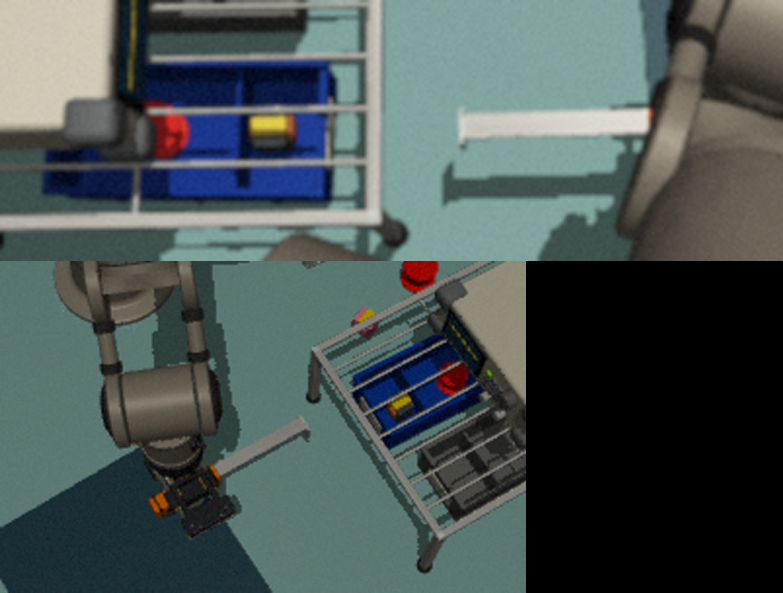

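The predicted blade pixel (308.7,203.1) matches the top picture (crop 462,125). The tote's lip edge runs from crop (331,63) to (331,199), and its divider is at crop x of about 242.

Run:
```python
from h import *
t=lambda u,v:[150+u/2.9,160+v/2.9]
s=lambda u,v:[170+u/1.95,90+(v-261)/1.95]
L=px2w('top',[t(332,63),t(331,199)],.07);print('top lip',L,L.mean(0))
print('div',px2w('top',[t(242,130)],.054))
print('scene lip',px2w('scene',[s(354,388),s(385,444)],.07))
print('shelf front',px2w('top',[t(381,0),t(381,215)],.168), px2w('scene',[s(314,350),s(440,536)],.168))
im=cv2.imread('pics/t2.png')[:,:,::-1].astype(int)
for v in (188,193,213,222): print(v,[tuple(im[v,c]) for c in range(256,272,1)])
```

```text
top lip [[0.51270405 0.24154487 0.07      ]
 [0.39454852 0.2361819  0.07      ]] [0.45362628 0.23886338 0.07      ]
div [[0.45468644 0.31969473 0.054     ]]
scene lip [[0.42202954 0.23524418 0.07      ]
 [0.52845905 0.23021029 0.07      ]]
shelf front [[0.54276606 0.18874111 0.168     ]
 [0.37266201 0.18103888 0.168     ]] [[0.37681783 0.18362668 0.168     ]
 [0.71485686 0.1985578  0.168     ]]
188 [(np.int64(10), np.int64(19), np.int64(53)), (np.int64(11), np.int64(20), np.int64(56)), (np.int64(5), np.int64(20), np.int64(54)), (np.int64(16), np.int64(29), np.int64(73)), (np.int64(25), np.int64(49), np.int64(120)), (np.int64(31), np.int64(59), np.int64(144)), (np.int64(27), np.int64(51), np.int64(123)), (np.int64(12), np.int64(27), np.int64(74)), (np.int64(12), np.int64(20), np.int64(46)), (np.int64(31), np.int64(44), np.int64(64)), (np.int64(93), np.int64(123), np.int64(124)), (np.int64(125), np.int64(160), np.int64(152)), (np.int64(131), np.int64(166), np.int64(159)), (np.int64(128), np.int64(163), np.int64(156)), (np.int64(130), np.int64(166), np.int64(159)), (np.int64(129), np.in
[... 1528 characters left out ...]
p.int64(148)), (np.int64(31), np.int64(59), np.int64(149)), (np.int64(29), np.int64(58), np.int64(140)), (np.int64(31), np.int64(57), np.int64(143)), (np.int64(34), np.int64(61), np.int64(146)), (np.int64(25), np.int64(45), np.int64(111)), (np.int64(12), np.int64(23), np.int64(57)), (np.int64(14), np.int64(23), np.int64(45)), (np.int64(46), np.int64(67), np.int64(79)), (np.int64(103), np.int64(134), np.int64(135)), (np.int64(125), np.int64(162), np.int64(156)), (np.int64(132), np.int64(167), np.int64(160)), (np.int64(129), np.int64(164), np.int64(158)), (np.int64(130), np.int64(166), np.int64(159)), (np.int64(132), np.int64(166), np.int64(159)), (np.int64(128), np.int64(164), np.int64(157))]
```

Call:
{"api": "send_rows", "payload": {"plan": [{"offset": [20, 1.5, 0], "yaw": 0}, {"offset": [25, 1.5, 0], "yaw": 0}, {"offset": [25, 1.5, 0], "yaw": 0}, {"offset": [25, 1.5, 0], "yaw": 0}, {"offset": [25, 1.5, 0], "yaw": 0}, {"offset": [15.5, 0, 0], "yaw": 0}, {"offset": [0, 0, 0], "yaw": 0}, {"offset": [0, 0, 0], "yaw": 0}, {"offset": [0, 0, 0], "yaw": 0}]}}

```text
time: 9.25
tool_pos: [0.4628, 0.0552, 0.1227]
tool_rot: [3.142, 0.0, 1.622]
contact_force: [0.4, -0.6, -1.3]
opening: 0.0255
grip_force: 45.0
```

Run:
```python
from h import *
s=status.observe();print(s['tool_pos'],s['tool_rot'],s['contact_force'])
a=save('top','t3.png');b=save('scene','s3.png')
A=cv2.resize(a[165:245,200:330,::-1],None,fx=4,fy=4,interpolation=cv2.INTER_CUBIC)
B=cv2.resize(b[110:220,290:420,::-1],None,fx=2.4,fy=2.4,interpolation=cv2.INTER_CUBIC)
o=np.zeros((A.shape[0]+B.shape[0],max(A.shape[1],B.shape[1]),3),np.uint8);o[:A.shape[0],:A.shape[1]]=A;o[A.shape[0]:,:B.shape[1]]=B
cv2.imwrite('pics/c3.png',o)
```

```text
[0.46281166 0.05516069 0.12269538] [3.14154842e+00 1.57677042e-04 1.62214993e+00] [ 0.39686168 -0.63719639 -1.26135179]
```

View pics/c3.png

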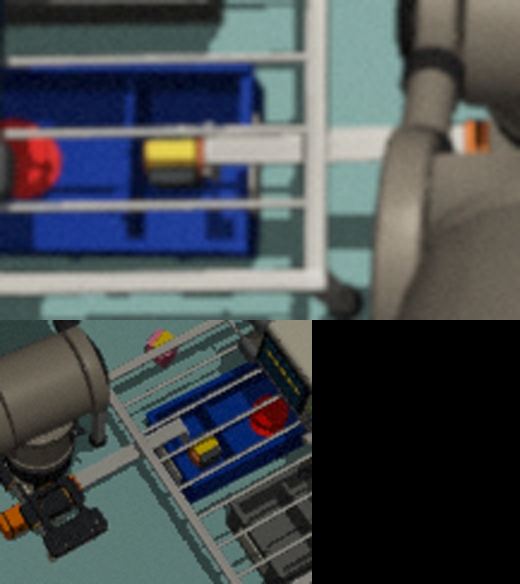

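The blade hangs over the front compartment, at top crop (205,150). It lies between the front wall rim (245) and the transformer (below it, from about 203 back). Lowering.

Call:
{"api": "send_rows", "payload": {"plan": [{"offset": [0, 0, 8], "yaw": 0}, {"offset": [0, 0, 8], "yaw": 0}, {"offset": [0, 0, 8], "yaw": 0}, {"offset": [0, 0, 8], "yaw": 0}, {"offset": [0, 0, 6], "yaw": 0}, {"offset": [0, 0, 0], "yaw": 0}, {"offset": [0, 0, 0], "yaw": 0}, {"offset": [0, 0, 0], "yaw": 0}]}}

```text
time: 10.15
tool_pos: [0.463, 0.0559, 0.085]
tool_rot: [3.141, -0.0, 1.623]
contact_force: [0.8, -0.3, -2.2]
opening: 0.0258
grip_force: 45.0
```

Call:
{"api": "send_rows", "payload": {"plan": [{"offset": [-5, 0, 0], "yaw": 0}, {"offset": [-5, 0, 0], "yaw": 0}, {"offset": [-5, 0, 0], "yaw": 0}, {"offset": [-8, 0, 0], "yaw": 0}, {"offset": [-8, 0, 0], "yaw": 0}, {"offset": [-8, 0, 0], "yaw": 0}, {"offset": [-8, 0, 0], "yaw": 0}, {"offset": [-8, 0, 0], "yaw": 0}, {"offset": [-8, 0, 0], "yaw": 0}, {"offset": [-8, 0, 0], "yaw": 0}, {"offset": [-8, 0, 0], "yaw": 0}, {"offset": [-8, 0, 0], "yaw": 0}, {"offset": [-8, 0, 0], "yaw": 0}, {"offset": [-8, 0, 0], "yaw": 0}, {"offset": [-8, 0, 0], "yaw": 0}, {"offset": [-8, 0, 0], "yaw": 0}, {"offset": [-6, 0, 0], "yaw": 0}, {"offset": [-5, 0, 0], "yaw": 0}, {"offset": [0, 0, 0], "yaw": 0}]}}

```text
time: 12.05
tool_pos: [0.4697, -0.075, 0.0848]
tool_rot: [3.141, 0.001, 1.622]
contact_force: [0.1, 0.1, -1.6]
opening: 0.0255
grip_force: 45.0
```

Run:
```python
from h import *
s=status.observe();print(s['tool_pos'],s['tool_rot'],s['contact_force'])
a=save('top','t4.png')
A=cv2.resize(a[150:270,160:360,::-1],None,fx=4,fy=4,interpolation=cv2.INTER_CUBIC)
cv2.imwrite('pics/c4.png',A)
```

```text
[ 0.46972719 -0.07502828  0.08477587] [3.14102110e+00 1.01670752e-03 1.62249665e+00] [ 0.09076113  0.08923099 -1.61511179]
```

View pics/c4.png

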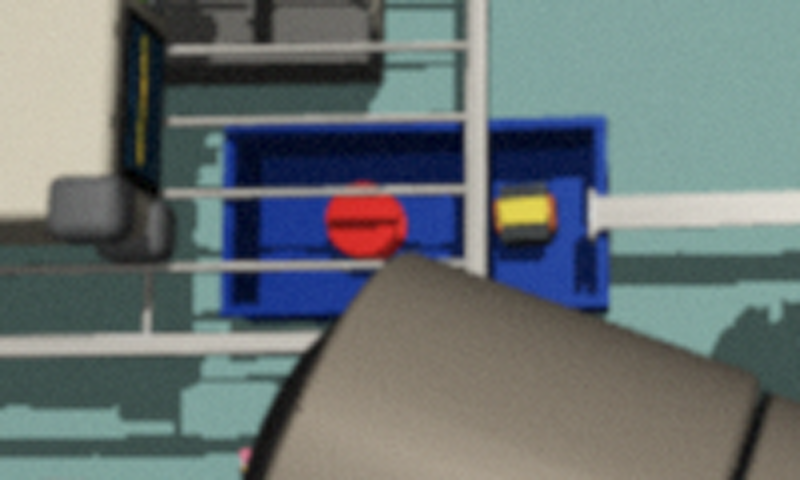

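The tote has come out with the hook. Its lip is at crop x of about 606, square, with its parts inside.

Call:
{"api": "send_rows", "payload": {"plan": [{"offset": [-5, 0, 0], "yaw": 0}, {"offset": [-6, 0, 0], "yaw": 0}, {"offset": [-7, 0, 0], "yaw": 0}, {"offset": [-7, 0, 0], "yaw": 0}, {"offset": [-5, 0, 0], "yaw": 0}, {"offset": [-4, 0, 0], "yaw": 0}, {"offset": [-3, 0, 0], "yaw": 0}, {"offset": [0, 0, 0], "yaw": 0}, {"offset": [0, 0, 0], "yaw": 0}, {"offset": [0, 0, 0], "yaw": 0}]}}

```text
time: 13.1
tool_pos: [0.4718, -0.1113, 0.0849]
tool_rot: [3.141, 0.001, 1.623]
contact_force: [-0.0, -0.4, -2.1]
opening: 0.0257
grip_force: 45.0
```

Run:
```python
from h import *
s=status.observe();print(s['tool_pos'],s['tool_rot'],s['contact_force'])
a=save('top','t5.png')
t=px2w('top',[[160+606/4,150+213/4]],.07);print('prev lip',t)
b=models.regions_of('top','tote_blue')[0];print(b['extent'])
h=cv2.cvtColor(a,cv2.COLOR_RGB2HSV);m=cv2.inRange(h,(105,150,40),(125,255,255));m[:170]=0;m[235:]=0
for v in(185,190,195,212,218,224):
  xs=np.nonzero(m[v,280:360])[0]+280
  if len(xs): print(v,xs.max(),px2w('top',[[xs.max()+.5,v]],.07).round(4))
```

```text
[ 0.47175646 -0.11130277  0.08491091] [3.14065393e+00 8.50410021e-04 1.62291347e+00] [-0.04293208 -0.37335133 -2.06570389]
prev lip [[0.46064042 0.12163062 0.07      ]]
[229.3, 179.1, 326.0, 235.0]
185 325 [[0.5078 0.0881 0.07  ]]
190 325 [[0.4951 0.0877 0.07  ]]
195 325 [[0.4823 0.0874 0.07  ]]
212 325 [[0.4395 0.0863 0.07  ]]
```

Call:
{"api": "send_rows", "payload": {"plan": [{"offset": [5, 0, 0], "yaw": 0}, {"offset": [0, 0, -5], "yaw": 0}, {"offset": [0, 0, -10], "yaw": 0}, {"offset": [0, 0, -15], "yaw": 0}, {"offset": [0, 0, -10], "yaw": 0}, {"offset": [-15, 3, 0], "yaw": 0}, {"offset": [-25, 5, 0], "yaw": 0}, {"offset": [-25, 5, 0], "yaw": 0}, {"offset": [-30, 6, 0], "yaw": 0}, {"offset": [-30, 6, 0], "yaw": 0}, {"offset": [-30, 6, 0], "yaw": 0}, {"offset": [-20, 3, 0], "yaw": 0}, {"offset": [-10, 2, 0], "yaw": 0.04}, {"offset": [0, 0, 20], "yaw": 0.04}, {"offset": [0, 0, 20], "yaw": 0}, {"offset": [0, 0, 20], "yaw": 0}, {"offset": [0, 0, 15], "yaw": 0}, {"offset": [0, 0, 8], "yaw": 0}, {"offset": [0, 0, 0], "yaw": 0}, {"offset": [0, 0, 0], "yaw": 0}]}}

```text
time: 15.2
tool_pos: [0.517, -0.289, 0.0422]
tool_rot: [3.141, 0.0, 1.542]
contact_force: [0.9, 0.1, -1.7]
opening: 0.0255
grip_force: 45.0
```

Call:
{"api": "send_rows", "payload": {"plan": [{"offset": [0, 0, 4], "yaw": 0}, {"offset": [0, 0, 3], "yaw": 0}, {"offset": [0, 0, 0], "yaw": 0}, {"offset": [0, 0, 0], "yaw": 0}]}}

```text
time: 15.6
tool_pos: [0.5167, -0.2888, 0.0348]
tool_rot: [3.141, -0.0, 1.543]
contact_force: [-0.0, 0.0, -1.6]
opening: 0.0259
grip_force: 45.0
```

Call:
{"api": "send_rows", "payload": {"plan": [{"offset": [0, 0, 0], "yaw": 0}, {"offset": [0, 0, 0], "yaw": 0}, {"offset": [0, 0, 0], "yaw": 0}, {"offset": [0, 0, 0], "yaw": 0}, {"offset": [0, 0, 0], "yaw": 0}, {"offset": [0, 0, -10], "yaw": 0}, {"offset": [0, 0, -20], "yaw": 0}, {"offset": [0, 0, -30], "yaw": 0}, {"offset": [0, 0, -30], "yaw": 0}, {"offset": [0, 0, -30], "yaw": 0}, {"offset": [0, 0, -30], "yaw": 0}, {"offset": [0, 0, 0], "yaw": 0}, {"offset": [0, 0, 0], "yaw": 0}], "hand": 0.3}}

```text
time: 16.9
tool_pos: [0.5168, -0.2889, 0.1858]
tool_rot: [3.14, 0.001, 1.543]
contact_force: [-0.4, 0.3, 0.2]
opening: 0.0644
grip_force: 0.0
```

Run:
```python
from h import *
a=save('top','t6.png');b=save('scene','s6.png')
cv2.imwrite('pics/c6.png',np.vstack([cv2.resize(a[90:280,80:520,::-1],(660,285)),cv2.resize(b[60:360,150:520,::-1],(390,316)) if 0 else cv2.resize(b[90:350,160:520,::-1],(660,310))[:,:660]]))
h=cv2.cvtColor(a,cv2.COLOR_RGB2HSV);m=cv2.inRange(h,(105,150,40),(125,255,255))
for v in(186,192,200,208,216,224):
  xs=np.nonzero(m[v,290:345])[0]+290
  if len(xs): print(v,px2w('top',[[xs.max()+.5,v]],.07).round(4))
```

```text
186 [[0.5053 0.088  0.07  ]]
192 [[0.49   0.0876 0.07  ]]
200 [[0.4697 0.0871 0.07  ]]
208 [[0.4495 0.0865 0.07  ]]
216 [[0.4295 0.086  0.07  ]]
224 [[0.4097 0.083  0.07  ]]
```

View pics/c6.png

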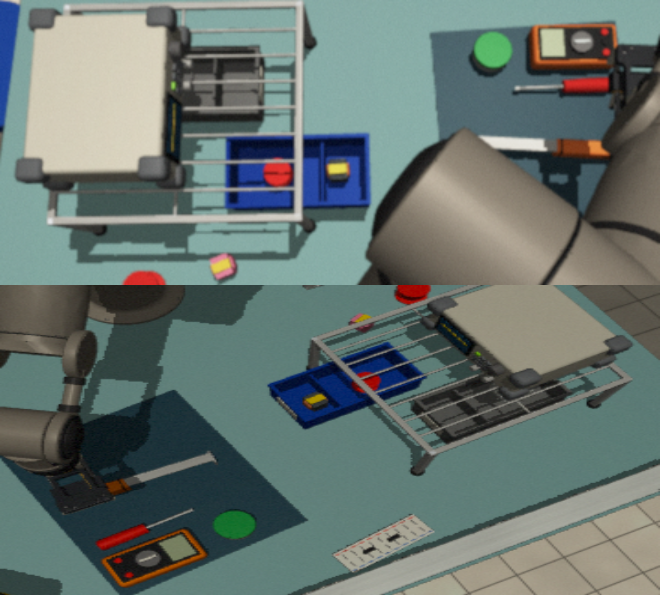

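The tote is square to the shelf with its lip about 98 mm out and its parts inside. The hook is on the mat, the bystanders haven't moved, and the gripper is clear.

```bash
python3 -c "
from cell import ticket
print(ticket.hand_in())"
```

```text
the job is handed in; nothing more can be done
None
```

I handed the job in at about 17 s (verdict not shown): the last pictures put the blue tote's lip about 98 mm in front of the shelf, square and with its parts inside, the hook back on the mat, and the grey tote and other mat items looking undisturbed.

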